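# Count three bearings off the tray into the pick bin

### The arm

A 6-joint arm with a two-finger parallel gripper is mounted at the origin on the work surface. World frame = base frame: x ahead of the robot, y to its left, z up, the work surface at z = 0. Lengths are in mm, angles in rad, forces in N, time in s.
With the tool pointing down it reaches from about 325 to 900 mm from the base axis. Payload 6.1 kg.
Tool frame: the origin (TCP) lies between the finger pads; the fingertips stand 11 mm ahead of it and the grasp point (between the pads) lies 8 mm behind it; z points along the fingers, y is the direction in which the jaws open and shut (so a half turn about z gives the same grasp; the last joint's range is limited). The gripper opens to 87 mm and grips with 3 to 60 N. Pads are 19 mm wide; open, the fingers measure 117 mm over their backs; the gripper's body (75 mm by 190 mm) begins 51 mm behind the grasp point.
Start: joints at [-1.238, 0.22, 1.526, -0, 1.395, -0.126], TCP at [276.787, -560.361, 233.538] pointing down, gripper open.
Joint ranges: [-2.98, 2.98], [-0.91, 2.08], [0.09, 2.57], [-1.24, 4.39], [0.2, 2.65], [-2.68, 2.68]. Speed limits (rad/s): [2.57, 2.57, 3.01, 3.14, 3.14, 3.14].

### API

Orientations are given as a unit quaternion [w, x, y, z].
In Python, from bench import telemetry, cams, r gives the robot as it stands.
- The arm moves only by the shell command python3 -m creep 'ROWS'. ROWS is JSON, a list that holds one entry, the list of rows, each a list of 7 numbers: the opening, from -1 (shut) to 1 (fully open), then the shift along the tool's x, y, z in mm, then the turn, a rotation vector about the tool's x, y, z in degrees. A call has 1 to 12 rows; each row shifts and turns the pose as measured when the row begins, along the tool's axes as they then stand; what a row does not reach is not made up. A row lasts 1/12 s, in which the tool goes at most 41.7 mm and 7.16 degrees, less where a joint would pass 70% of its speed; a pose out of reach is approached as far as the arm can. A call is refused whole if a number of a shift passes 41.7 or a number of a turn 7.16, either way. A call with a gripper value outside its range is refused whole. The fingers move at their own pace and stop on an object; the grip force is fixed at half the most. Time passes only in rows, so rows that do not move let the fingers close. It gives the time, the measured TCP pose, the force and the opening at its end, in the units of the state.
- telemetry.get_obs(): the state, without advancing time (a new reading comes with each control period).
- cams.read_camera(name): name is "side" or "top"; returns the picture (420x560x3 uint8, red, green, blue); there is no depth.
- cams.calibration(name): a dict with "mtx" (3x3 intrinsics, pixels), "dist_coeffs" ([k1, k2, p1, p2, k3] as OpenCV has them; the pictures are not rectified), "view" (4x4, takes a point from world to camera coordinates). Camera axes: x right, y up, looking along -z (the intrinsics and any distortion apply to the point x, -y, -z); pixel columns grow to the right and rows downward; lengths in mm; the calibration is good to about 2 mm. A picture is of the moment at which its call begins. calibration takes no time and is no camera call.
- r.sign_off(): hands the job in, once; it reports no verdict.
The state is a dict: "clock": time; "qpos": joint angles; "dq": joint speeds; "joint_torque": joint torques, N m; "tool_pos": TCP position; "tool_rot": TCP orientation; "ft_force": force on the tool from outside, world axes, zero at the start; "torque": the same for the moment, N m; "width": opening from 0.0 (shut) to 1.0 (fully open).
Only numpy, scipy, OpenCV 4.12 (cv2) and the standard library are available. Lean on these libraries where they do the work, as an engineer would, in place of code of your own. Each camera call takes 0.05 s, during which the arm holds its last target. There are 200 camera calls.

### The job

Count the three sealed ball bearings off the counting tray into the blue pick bin: with the fingertips, gently sweep each one across the tray floor and out through the narrow gate, one at a time, letting each drop into the bin before the next goes through. Only push them, never pinch or pick them up, and leave the two bronze bushings standing on the tray and the other things on the bench where they are.

Things in the scene. Friction and masses are not known exactly. Their poses are not given: they have to be found in the camera images.
- tray: White-floored counting tray, steel rims; fixed, placed anew each time. Origin on the bench top under it; x towards the gate, z up. Flat floor 70 mm above the bench, x -130 to +140, y -165 to +165 mm; rims 15 mm high all round. Two deflector rails (15 mm high, 3 mm thick) funnel from the side rims at x = 20 mm to the gate posts. The parts stand in an arc that opens to the gate, 50 to 65 mm apart.
- gate (a point): Middle of the 50 mm wide gate in the tray's front rim, at the front edge of the tray floor and level with it (70 mm above the bench); axes as the tray's, x out over the edge. Red posts beside it, 6 mm thick, 25 mm high, have their centres 3 mm behind the edge and 28 mm to either side. Past the edge the floor ends and parts fall into the blue bin.
- bin_floor (a point): Middle of the inner floor (3 mm above the bench) of the blue open pick bin fixed under the gate; axes as the tray's. Inside 129 mm (x) by 154 mm (y); rim 55 mm above the bench, below the tray floor; inside it reaches from 20 mm behind the tray's edge to 109 mm beyond.
- tape_roll: Loose bystander: roll of brown packing tape lying flat, 104 mm across, 48 mm high; origin centre of its underside.
- knife: Loose bystander: yellow utility knife lying flat, about 155 mm long, 14 mm high; origin under its handle, x along it.
- scanner: Loose bystander: grey and black hand barcode scanner lying on its side, about 95 by 175 mm, 42 mm high; origin on the bench near its head.
- carton_a: Loose bystander: taped cardboard carton 130 x 100 x 70 mm; origin centre of its underside.
- carton_b: Loose bystander: taped cardboard carton 100 x 100 x 60 mm; origin centre of its underside.
- bearing_a_mid (a point): Loose sealed ball bearing lying flat on the tray: steel rings with a black seal between, 35 mm outside diameter, 11 mm thick, 15 mm bore, about 45 g; slides easily. The point is its centre, 5.5 mm above what it lies on.
- bearing_b_mid (a point): Loose sealed ball bearing lying flat on the tray: steel rings with a black seal between, 35 mm outside diameter, 11 mm thick, 15 mm bore, about 45 g; slides easily. The point is its centre, 5.5 mm above what it lies on.
- bearing_c_mid (a point): Loose sealed ball bearing lying flat on the tray: steel rings with a black seal between, 35 mm outside diameter, 11 mm thick, 15 mm bore, about 45 g; slides easily. The point is its centre, 5.5 mm above what it lies on.
- bushing_a_mid (a point): Loose flanged bronze (copper-coloured) bushing standing upright on the tray, flange down: flange 34 mm across and 4 mm thick, body 24 mm across, 26 mm high overall, about 70 g. The point is on its axis, half-way up (13 mm above what it stands on).
- bushing_b_mid (a point): Loose flanged bronze (copper-coloured) bushing standing upright on the tray, flange down: flange 34 mm across and 4 mm thick, body 24 mm across, 26 mm high overall, about 70 g. The point is on its axis, half-way up (13 mm above what it stands on).
Not all that is in view belongs to the job. Leave any green look-alike of the part that bears bearing_a_mid alone.

How it is judged:
By the outcome, as a careful person would: the job done as asked, in the order asked, and still so for the second after the job is handed in, with the robot touching nothing.
It also fails if it takes over 72 s, if anything falls off the work surface, if the arm or the gripper's body presses on something with over 40 N, if the wrist force passes 120 N, or if a joint passes its speed limit or range.

## Working session

There is one attempt and no reset: what is moved stays moved. The work goes in short steps, Python scripts to look and compute and a shell command to move; the robot and the scene stay as the last step left them, time stands still between calls to the robot, and variables do not carry over. Pictures are saved under pics/ and viewed, about 8 in all and at most 12, crops included, and the job is handed in when it is done.

```bash
mkdir -p pics; ls; python3 - <<'E'
from bench import telemetry,cams
import cv2
for n in("top","side"):
    cv2.imwrite(f"pics/{n}0.png",cv2.cvtColor(cams.read_camera(n),cv2.COLOR_RGB2BGR)); c=cams.calibration(n); print(n,c)
print(telemetry.get_obs())
E
```

```text
pics
top {'mtx': array([[404.61927788,   0.        , 273.6992911 ],
       [  0.        , 404.61927788, 213.77738599],
       [  0.        ,   0.        ,   1.        ]]), 'dist_coeffs': array([-0.04064795,  0.        ,  0.        ,  0.        ,  0.        ]), 'view': array([[ 7.91034047e-04, -9.99988533e-01, -4.72317477e-03,
         2.38078861e+00],
       [ 9.95893936e-01,  3.60215269e-04,  9.05270063e-02,
        -5.36950342e+02],
       [-9.05242669e-02, -4.77539105e-03,  9.95882801e-01,
        -1.39669429e+03],
       [ 0.00000000e+00,  0.00000000e+00,  0.00000000e+00,
         1.00000000e+00]])}
side {'mtx': array([[515.60887439,   0.        , 268.00261824],
       [  0.        , 515.60887439, 211.94441374],
       [  0.        ,   0.        ,   1.        ]]), 'dist_coeffs': array([0.0566243, 0.       , 0.       , 0.       , 0.       ]), 'view': array([[-9.06012103e-01, -4.22864664e-01,  1.80982072e-02,
         4.63457989e+02],
       [ 2.30591621e-01, -4.57295863e-01,  8.58899294e-01,
        -1.84114597e+02],
       [-3.54921927e-01,  7.82346451e-01,  5.11824635e-01,
        -1.20118608e+03],
       [ 0.00000000e+00,  0.00000000e+00,  0.00000000e+00,
         1.00000000e+00]])}
{'clock': 0.1, 'qpos': array([-1.23812722e+00,  2.21159510e-01,  1.52748429e+00,  3.00171253e-05,
        1.39472073e+00, -1.26097453e-01]), 'dq': array([ 0.00024056, -0.00105828, -0.00379369, -0.00048057,  0.00079094,
        0.00046816]), 'joint_torque': array([ 2.89544632e-04, -4.95945024e+01, -3.88519442e+01,  7.00185774e-02,
        5.14807762e-02, -3.23806023e-05]), 'tool_pos': array([ 276.60562555, -559.85658836,  232.54562613]), 'tool_rot': array([-8.82741105e-04,  9.73807027e-01,  2.27374338e-01, -7.66469169e-05]), 'ft_force': array([-0.07673332, -0.53059766,  0.47911668]), 'torque': array([0.03265101, 0.01110972, 0.02731695]), 'width': 1.0000979932093488}
```

View pics/top0.png

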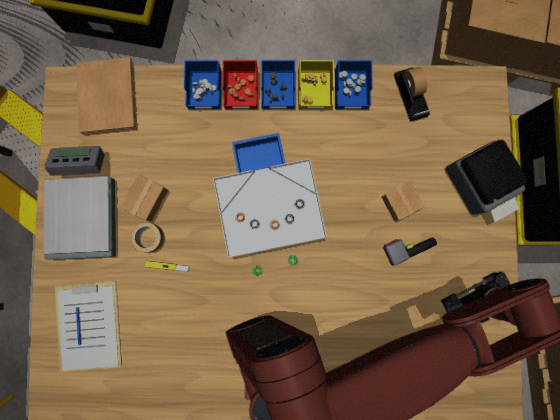

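View pics/side0.png

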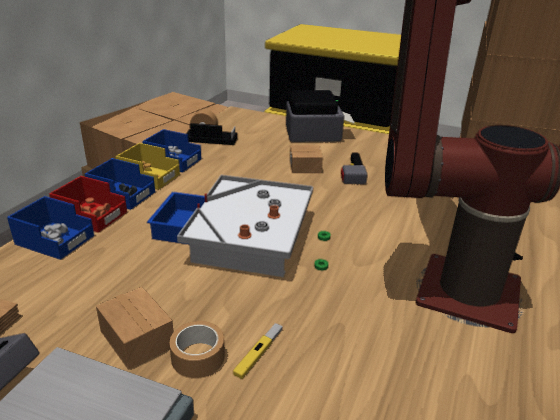

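The top view shows the tray around (270,210). From left to right the arc holds a copper bushing (240,217), a grey bearing (255,224), a bushing (275,225), and grey bearings at (290,218) and (299,203). The green look-alikes lie on the bench at (257,271) and (293,260). The gate is at the upper edge, about (262,170), in front of the blue bin. I'll enlarge both views to confirm.

```bash
python3 - <<'E'
import cv2
a=cv2.imread("pics/top0.png")[130:270,200:340]; b=cv2.imread("pics/side0.png")[165:275,145:320]
cv2.imwrite("pics/ct.png",cv2.resize(a,None,fx=4.2857,fy=4.2857,interpolation=cv2.INTER_CUBIC))
cv2.imwrite("pics/cs.png",cv2.resize(b,None,fx=4.5,fy=4.5,interpolation=cv2.INTER_CUBIC))
E
```

```text
(no output)
```

View pics/ct.png

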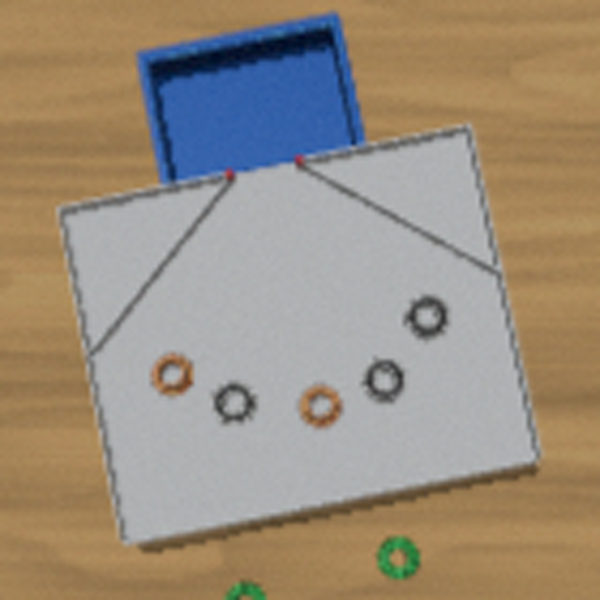

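View pics/cs.png

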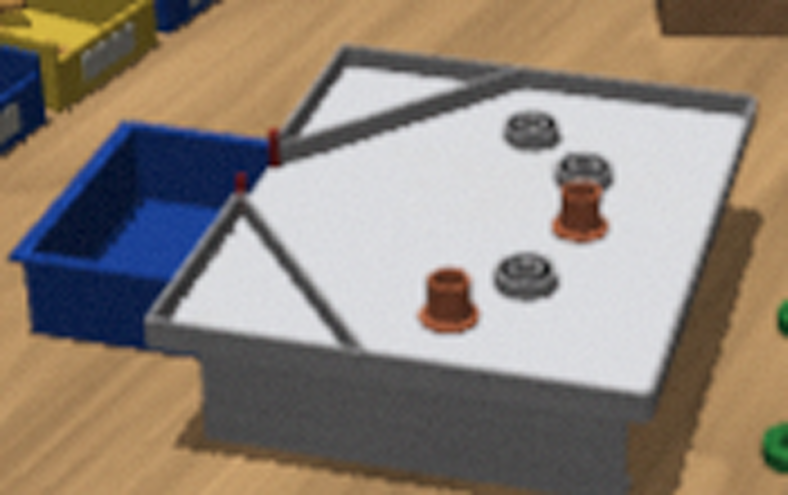

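Top crop: grey bearings are at (235,403), (384,380) and (427,317), copper bushings at (173,373) and (321,406), and red post tops at (230,175) and (299,160). The side crop agrees: bearings at (526,270), (583,168) and (531,127). The green rings are off the tray, so I'm leaving them out. Next step is to triangulate.

```bash
cat > h.py <<'E'
import numpy as np,cv2
from bench import cams,telemetry
from scipy.spatial.transform import Rotation as R
def ray(n,p):
    c=cams.calibration(n);u=cv2.undistortPoints(np.array([[p]],float),c["mtx"],c["dist_coeffs"])[0,0]
    V=c["view"];Rm=V[:3,:3];o=-Rm.T@V[:3,3];d=Rm.T@np.array([u[0],-u[1],-1.]);return o,d/np.linalg.norm(d)
def tri(p,q):
    A=np.zeros((3,3));b=np.zeros(3);rs=[ray("top",p),ray("side",q)]
    for o,d in rs: P=np.eye(3)-np.outer(d,d);A+=P;b+=P@o
    x=np.linalg.solve(A,b);o,d=rs[0];e=np.linalg.norm(np.cross(x-o,d));return x,e
def atz(n,p,z): o,d=ray(n,p);return (o+d*(z-o[2])/d[2])[:2]
ct=lambda x,y:((x+.5)/4.2857-.5+200,(y+.5)/4.2857-.5+130)
cs=lambda x,y:((x+.5)/4.5-.5+145,(y+.5)/4.5-.5+165)
E
python3 - <<'E'
from h import *
for n,a,b in [("B1",(235,403),(526,268)),("B2",(384,380),(583,166)),("B3",(427,317),(531,125)),("bushL",(173,373),(449,277)),("bushM",(321,406),(581,190)),("postL",(230,175),(240,175)),("postR",(299,160),(273,131))]:
    print(n,*[np.round(v,1) for v in tri(ct(*a),cs(*b))],"top@81/96/95",np.round(atz("top",ct(*a),81 if n[0]=="B" else 96 if n[0]=="b" else 95),1))
c=[atz("top",ct(*p),85) for p in [(62,208),(469,127),(539,460),(125,543)]];print(np.round(c,1))
a=atz("top",ct(230,175),95);b=atz("top",ct(299,160),95);m=(a+b)/2
c=np.array(c);yl=(c[0]-c[1]);yl2=c[3]-c[2];xl=c[0]-c[3];xl2=c[1]-c[2]
for v in(yl,yl2,xl,xl2):print(np.linalg.norm(v),np.degrees(np.arctan2(v[1],v[0])))
print("centre",c.mean(0),"postmid",m,np.linalg.norm(a-b))
s=telemetry.get_obs();print(R.from_quat(s["tool_rot"],scalar_first=True).as_matrix().round(3))
E
```

```text
B1 [499.   67.4  80.8] 0.6 top@81/96/95 [498.4  67.2]
B2 [517.2 -49.6  81.6] 0.8 top@81/96/95 [516.6 -49.9]
B3 [567.5 -83.5  80.4] 1.0 top@81/96/95 [566.4 -83.9]
bushL [521.7 115.2  95.4] 0.9 top@81/96/95 [520.8 114.8]
bushM [496.1  -0.   96.4] 1.0 top@81/96/95 [ 4.951e+02 -4.000e-01]
postL [678.5  72.   95.7] 1.5 top@81/96/95 [677.2  71.3]
postR [690.   17.4  95.1] 0.9 top@81/96/95 [689.2  17. ]
[[ 652.8  204.9]
 [ 717.9 -117.8]
 [ 453.7 -170.5]
 [ 388.9  152.1]]
329.2505754329023 101.40604233341075
329.0356858482287 101.34517169593914
269.1197428798797 11.323092068035294
269.4697044738882 11.277469509880136
centre [553.343631   17.1485038] postmid [683.20098212  44.17864249] 55.580260857617496
[[ 0.897  0.443 -0.001]
 [ 0.443 -0.897  0.002]
 [ 0.    -0.002 -1.   ]]
```

Heights come out within about 1 mm of the given sizes (bearing tops 81, bushing tops 96, posts 95). The tray measures 329×269 mm, is turned 11.35°, and has its origin at about (548.4, 16.2). I'll push with the fingertips about 13 mm apart as a two-point cradle, touching only the bearing's rear. Order: B3, then B2, then B1.

```bash
cat > st.py <<'E'
import sys
from h import *
# tray frame status; optional args: goal x y heading(deg) z -> needed tool shift/turn
th=np.radians(11.35);X=np.array([np.cos(th),np.sin(th)]);Y=np.array([-X[1],X[0]]);T=np.array([548.3,16.5])
s=telemetry.get_obs();p=s["tool_pos"];M=R.from_quat(s["tool_rot"],scalar_first=True).as_matrix()
t=np.array([(p[:2]-T)@X,(p[:2]-T)@Y]);h=np.degrees(np.arctan2(M[1,0],M[0,0]))-11.35
f=np.array([np.cos(np.radians(h)),np.sin(np.radians(h))])
print("t%.2f tcp"%s["clock"],t.round(1),"z%.1f"%p[2],"head%.1f"%h,"disc",(t+25.7*f).round(1),"open%.1f"%(87*s["width"]),"F",s["ft_force"].round(1),"zaxis",M[:,2].round(3))
if len(sys.argv)>1:
    g=list(map(float,sys.argv[1:]));d=np.r_[(g[0]*X+g[1]*Y+T)-p[:2],g[3]-p[2]]
    print("shift",(M.T@d).round(1),"turn z",round(h-g[2],1))
E
python3 -m creep '[[[-0.7,34,-21,0,0,0,0],[-0.7,34,-21,0,0,0,0],[-0.7,34,-21,0,0,0,0],[-0.7,34,-21,0,0,0,0],[-0.7,34,-21,0,0,0,0],[-0.7,34,-21,0,0,0,0],[-0.7,34,-21,0,0,0,0],[-0.7,34,-21,0,0,0,0],[-0.7,34,-21,0,0,0,0],[-0.7,34,-21,0,0,0,0],[-0.7,34,-21,0,0,0,0],[-0.7,34,-21,0,0,0,0]]]'; python3 st.py -28 -132 48 130
```

```text
clock: 1.1
tool_pos: [534.0, -142.4, 226.2]
tool_rot: [-0.004, 0.975, 0.22, -0.003]
ft_force: [0.9, -0.7, -0.1]
width: 0.195
t1.10 tcp [ -45.3 -153. ] z226.2 head14.1 disc [ -20.4 -146.7] open17.0 F [ 0.9 -0.7 -0.1] zaxis [-0.008  0.006 -1.   ]
shift [ 22.3 -15.3  96.2] turn z -33.9
```

```bash
python3 -m creep '[[[-0.7,5,-3,16,0,0,-6.8],[-0.7,0,0,16,0,0,-6.8],[-0.7,0,0,16,0,0,-6.8],[-0.7,0,0,16,0,0,-6.8],[-0.7,0,0,16,0,0,-6.8],[-0.7,0,0,0,0,0,0],[-0.7,0,0,0,0,0,0]]]'>/dev/null; python3 st.py -28 -132 48 105
```

```text
t1.68 tcp [ -35.5 -137. ] z141.9 head49.8 disc [ -18.9 -117.4] open13.0 F [0.5 0.1 0.6] zaxis [-0.008  0.01  -1.   ]
shift [ 8.5  2.9 36.9] turn z 1.8
```

```bash
python3 -m creep '[[[-0.7,8,3,10,0,0,1.8],[-0.7,0,0,15,0,0,0],[-0.7,0,0,15,0,0,0],[-0.7,0,0,10,0,0,0],[-0.7,0,0,6,0,0,0],[-0.7,0,0,0,0,0,0]]]'>/dev/null; python3 st.py -28 -132 48 85; python3 - <<'E'
from h import *
a=[cv2.resize(cams.read_camera(n)[r0:r0+130,c0:c0+130],(395,395),interpolation=cv2.INTER_CUBIC) for n,r0,c0 in(("top",140,205),("side",150,190))]
cv2.imwrite("pics/p1.png",cv2.cvtColor(np.hstack(a),cv2.COLOR_RGB2BGR))
E
```

```text
t2.18 tcp [ -25.5 -134.5] z89.6 head46.7 disc [  -7.9 -115.8] open12.8 F [ 0.2  0.6 -0.6] zaxis [-0.001  0.007 -1.   ]
shift [ 0.1 -3.5  4.6] turn z -1.3
```

View pics/p1.png

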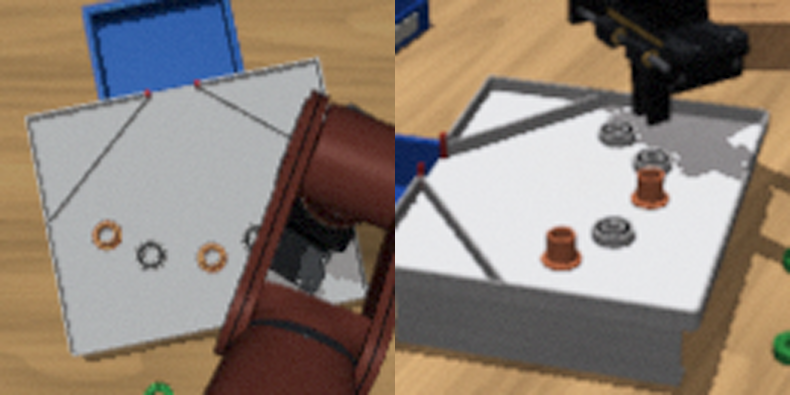

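Side view: the shut fingertips are at (655,110), just behind B3 at (617,132) and clear of it. In the top view the arm hides B3. Starting the sweep.

```bash
python3 -m creep '[[[-0.7,0,-3.5,4,0,0,0],[-0.7,4,0,0,0,0,0],[-0.7,6,0,0,0,0,0],[-0.7,6,0,0,0,0,0],[-0.7,8,0,0,0,0,0],[-0.7,8,0,0,0,0,0],[-0.7,8,0,0,0,0,0],[-0.7,8,0,0,0,0,0]]]'>/dev/null; python3 st.py -28 -132 46.5 85; python3 - <<'E'
from h import *
a=[cv2.resize(cams.read_camera(n)[r0:r0+130,c0:c0+130],(395,395),interpolation=cv2.INTER_CUBIC) for n,r0,c0 in(("top",140,205),("side",150,190))]
cv2.imwrite("pics/p2.png",cv2.cvtColor(np.hstack(a),cv2.COLOR_RGB2BGR))
E
```

```text
t2.95 tcp [ 10.1 -96. ] z90.9 head46.6 disc [ 27.7 -77.3] open13.1 F [-0.1  0.2 -0.8] zaxis [ 0.006  0.004 -1.   ]
shift [-52.3  -2.9   5.5] turn z 0.1
```

View pics/p2.png

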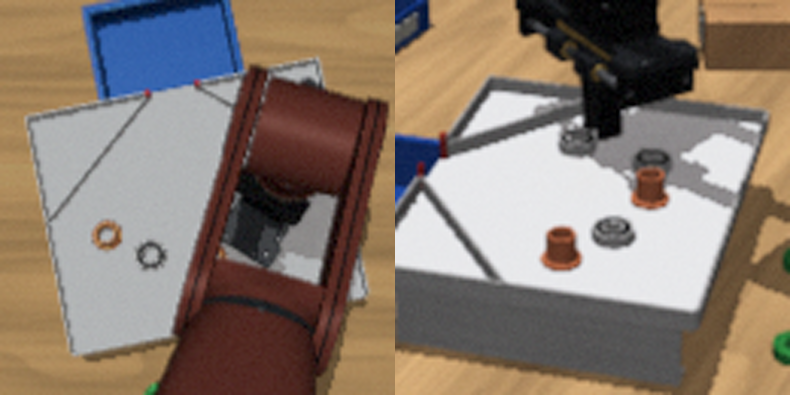

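B3 moved ahead of the fingers, now at right crop (578,136). The tips rode up to z≈91, so I'll locate the disc, back off slightly, and lower before going on.

```bash
python3 - <<'E'
from h import *
from st import X,Y,T
w=atz("side",(190+(578-395)/3.038,150+135/3.038),81);print((w-T)@X,(w-T)@Y)
E
python3 -m creep '[[[-0.7,-3,0,4,0,0,0],[-0.7,0,0,4,0,0,0],[-0.7,0,0,0,0,0,0]]]'>/dev/null; python3 st.py 10 -96 46.5 84
```

```text
t3.05 tcp [ 10.4 -95.6] z90.9 head46.6 disc [ 28.  -76.9] open13.2 F [0.2 0.1 0.3] zaxis [ 0.007  0.005 -1.   ]
29.718712948053007 -80.26430523334402
t3.30 tcp [  8.5 -97.4] z82.0 head46.7 disc [ 26.1 -78.7] open13.1 F [ 0.2  0.1 -0.2] zaxis [ 0.006  0.004 -1.   ]
shift [ 2.1  0.1 -1.9] turn z 0.2
```

```bash
python3 -m creep '[[[-0.7,6,0,0,0,0,0],[-0.7,8,0,0.5,0,0,0],[-0.7,8,0,0.5,0,0,0],[-0.7,8,0,0.5,0,0,0]]]'>/dev/null; python3 st.py
```

```text
t3.63 tcp [ 28.7 -78.1] z81.4 head46.5 disc [ 46.4 -59.4] open13.2 F [-2.6 -2.4  3.9] zaxis [ 0.005  0.001 -1.   ]
```

```bash
python3 -m creep '[[[-0.7,4,0,-2,0,0,0],[-0.7,8,0,0,0,0,0],[-0.7,8,0,0,0,0,0],[-0.7,8,0,0,0,0,0],[-0.7,8,0,0,0,0,0]]]'>/dev/null; python3 st.py 85 -19 46.5 84
```

```text
t4.05 tcp [ 56.6 -47.8] z83.4 head46.5 disc [ 74.3 -29.2] open13.1 F [ 0.3 -0.4  0.8] zaxis [ 0.006  0.002 -1.   ]
shift [40.4  0.8 -0.4] turn z 0.0
```

```bash
python3 -m creep '[[[-0.7,8,0,0,0,0,0],[-0.7,8,0,0,0,0,0],[-0.7,8,0,0,0,0,0],[-0.7,7,0,0,0,0,0],[-0.7,4,0,0,0,0,0],[-0.7,0,0,0,0,0,0]]]'>/dev/null; python3 st.py ; python3 -m creep '[[[-0.7,-12,0,0,0,0,0],[-0.7,-15,0,0,0,0,0],[-0.7,-10,0,0,0,0,0],[-0.7,0,0,0,0,0,7],[-0.7,0,0,0,0,0,7],[-0.7,0,0,0,0,0,7],[-0.7,0,0,0,0,0,7],[-0.7,0,0,0,0,0,7],[-0.7,0,0,0,0,0,7],[-0.7,0,0,0,0,0,4.5],[-0.7,0,0,0,0,0,0]]]'>/dev/null; python3 st.py 60 0 0 84;python3 - <<'E'
from h import *
a=[cv2.resize(cams.read_camera(n)[r0:r0+130,c0:c0+130],(395,395),interpolation=cv2.INTER_CUBIC) for n,r0,c0 in(("top",140,205),("side",150,160))]
cv2.imwrite("pics/p3.png",cv2.cvtColor(np.hstack(a),cv2.COLOR_RGB2BGR))
E
```

```text
t4.55 tcp [ 84.7 -17.1] z83.2 head46.6 disc [102.3   1.6] open13.4 F [-0.2 -0.1  0. ] zaxis [ 0.006  0.003 -1.   ]
t5.47 tcp [ 46.1 -56.8] z81.5 head-1.5 disc [ 71.7 -57.5] open12.5 F [0.3 0.4 0.6] zaxis [ 0.001  0.002 -1.   ]
shift [ 12.4 -57.2  -2.3] turn z -1.5
```

View pics/p3.png

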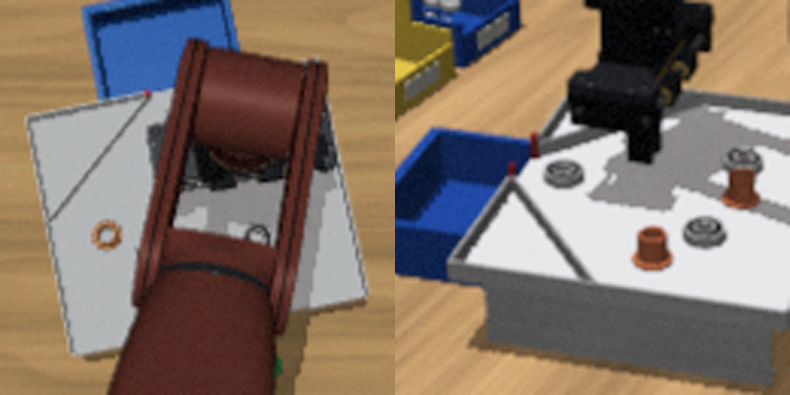

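B3 now sits near the gate at right crop (565,169). The other four parts haven't moved.

```bash
python3 - <<'E'
from h import *
from st import X,Y,T
w=atz("side",(160+(564-395)/3.038,150+168/3.038),81);print((w-T)@X,(w-T)@Y)
E
python3 -m creep '[[[-0.7,3,-15,-2,0,0,-1.5],[-0.7,4,-20,0,0,0,0],[-0.7,4,-20,0,0,0,0],[-0.7,0,0,0,0,0,0]]]'>/dev/null; python3 st.py 60 0 0 84
```

```text
t5.57 tcp [ 46.3 -56.6] z81.5 head-1.2 disc [ 72.  -57.1] open13.1 F [-0.1 -0.8  0. ] zaxis [ 0.001  0.002 -1.   ]
101.81809685539444 1.3842189048463334
t5.90 tcp [56.6 -0.6] z84.3 head0.8 disc [82.3 -0.2] open13.2 F [-1.  -0.3 -0.3] zaxis [ 0.001  0.003 -1.   ]
shift [ 3.4 -0.5  0.3] turn z 0.8
```

```bash
python3 -m creep '[[[-0.7,6,0,0,0,0,0.8],[-0.7,8,0,0,0,0,0],[-0.7,8,0,0,0,0,0],[-0.7,8,0,0,0,0,0],[-0.7,8,0,0,0,0,0],[-0.7,8,0,0,0,0,0]]]'>/dev/null; python3 st.py 126 0 0 84
```

```text
t6.40 tcp [106.   -0.3] z84.4 head0.3 disc [ 1.317e+02 -1.000e-01] open12.9 F [-0.8 -0.5  0.9] zaxis [ 0.     0.003 -1.   ]
shift [20.  -0.2  0.4] turn z 0.3
```

```bash
python3 -m creep '[[[-0.7,8,0,0,0,0,0],[-0.7,8,0,0,0,0,0],[-0.7,5,0,0,0,0,0],[-0.7,0,0,0,0,0,0],[-0.7,0,0,0,0,0,0]]]'>/dev/null; python3 st.py; python3 -m creep '[[[-0.7,-20,0,0,0,0,0],[-0.7,-20,0,-10,0,0,0],[-0.7,-20,0,-15,0,0,0],[-0.7,-20,0,-15,0,0,0],[-0.7,-20,0,0,0,0,0],[-0.7,0,0,0,0,0,0]]]'>/dev/null; python3 st.py -81 -74 23.4 110;python3 - <<'E'
from h import *
a=[cv2.resize(cams.read_camera(n)[r0:r0+130,c0:c0+130],(395,395),interpolation=cv2.INTER_CUBIC) for n,r0,c0 in(("top",130,205),("side",150,160))]
cv2.imwrite("pics/p4.png",cv2.cvtColor(np.hstack(a),cv2.COLOR_RGB2BGR))
E
```

```text
t6.82 tcp [132.1  -3.5] z83.7 head0.3 disc [157.8  -3.4] open12.8 F [-0.6  0.4 -0.3] zaxis [ 0.001  0.002 -1.   ]
t7.32 tcp [26.2 -4.7] z121.8 head0.3 disc [51.9 -4.6] open13.2 F [-0.4  0.1 -0.3] zaxis [-0.004  0.002 -1.   ]
shift [-107.5   68.8   11.9] turn z -23.1
```

View pics/p4.png

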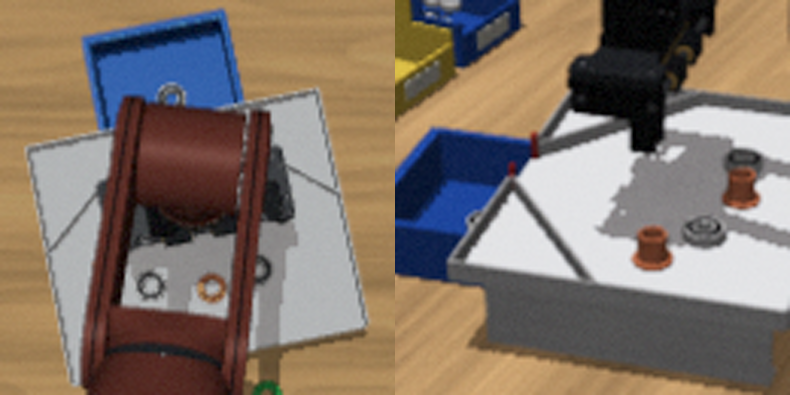

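B3 is lying in the bin at left crop (172,95). The bushings and B1/B2 are unmoved. Next is B2.

```bash
python3 -m creep '[[[-0.7,-18,11,0,0,0,0],[-0.7,-27,17,0,0,0,0],[-0.7,-27,17,0,0,0,0],[-0.7,-27,17,0,0,0,0],[-0.7,-12,8,0,0,0,0],[-0.7,0,0,0,0,0,-7],[-0.7,0,0,0,0,0,-7],[-0.7,0,0,0,0,0,-7],[-0.7,0,0,0,0,0,0]]]'>/dev/null; python3 st.py -83 -74 21.6 84
```

```text
t8.17 tcp [-77.7 -81.3] z122.9 head22.1 disc [-53.9 -71.6] open13.2 F [ 0.  -0.5  0.4] zaxis [ 0.009  0.001 -1.   ]
shift [-2.5 -8.9 38.9] turn z 0.5
```

```bash
python3 -m creep '[[[-0.7,-2,-9,0,0,0,0.5],[-0.7,0,0,12,0,0,0],[-0.7,0,0,12,0,0,0],[-0.7,0,0,8,0,0,0],[-0.7,0,0,4,0,0,0],[-0.7,0,0,0,0,0,0]]]'>/dev/null; python3 st.py -83 -74 21.6 84
```

```text
t8.67 tcp [-81.  -72.4] z84.8 head20.7 disc [-57.  -63.3] open12.7 F [-0.4  0.4  0.5] zaxis [ 0.01   0.002 -1.   ]
shift [-2.5  0.8  0.8] turn z -0.9
```

```bash
python3 -m creep '[[[-0.7,4,0,0,0,0,-0.9],[-0.7,6,0,0,0,0,0],[-0.7,6,0,0,0,0,0],[-0.7,8,0,0,0,0,0],[-0.7,8,0,0,0,0,0],[-0.7,8,0,0,0,0,0],[-0.7,8,0,0,0,0,0]]]'>/dev/null; python3 st.py 79 -9.5 21.6 84
```

```text
t9.25 tcp [-31.9 -53.4] z86.1 head21.5 disc [ -8. -44.] open13.0 F [-0.3  0.2 -0.5] zaxis [ 0.01   0.001 -1.   ]
shift [119.2  -0.3   3.2] turn z -0.1
```

```bash
python3 -m creep '[[[-0.7,8,0,2,0,0,0],[-0.7,8,0,0,0,0,0],[-0.7,8,0,0,0,0,0],[-0.7,8,0,0,0,0,0],[-0.7,8,0,0,0,0,0],[-0.7,8,0,0,0,0,0],[-0.7,8,0,0,0,0,0]]]'>/dev/null; python3 st.py 79 -9.5 21.6 84
```

```text
t9.83 tcp [ 26.7 -30.2] z84.5 head21.5 disc [ 50.6 -20.7] open12.6 F [ 0.4 -0.8 -0.6] zaxis [ 0.011  0.001 -1.   ]
shift [56.3 -0.   1.1] turn z -0.1
```

```bash
python3 -m creep '[[[-0.7,8,0,0.5,0,0,0],[-0.7,8,0,0,0,0,0],[-0.7,8,0,0,0,0,0],[-0.7,8,0,0,0,0,0],[-0.7,8,0,0,0,0,0],[-0.7,7,0,0,0,0,0],[-0.7,4,0,0,0,0,0],[-0.7,0,0,0,0,0,0]]]'>/dev/null; python3 st.py ; python3 -m creep '[[[-0.7,-10,0,0,0,0,0],[-0.7,-15,0,0,0,0,0],[-0.7,0,0,0,0,0,7],[-0.7,0,0,0,0,0,7],[-0.7,0,0,0,0,0,6],[-0.7,0,0,0,0,0,0]]]'>/dev/null; python3 st.py 56 0 0 84
```

```text
t10.50 tcp [81.  -8.5] z84.3 head21.6 disc [104.9   0.9] open13.0 F [-0.5  0.3  0.2] zaxis [ 0.011  0.002 -1.   ]
t11.00 tcp [ 52.4 -19.2] z83.2 head0.8 disc [ 78.1 -18.9] open12.9 F [ 1.1 -0.6  0.1] zaxis [ 0.008  0.001 -1.   ]
shift [  3.9 -19.2  -0.8] turn z 0.8
```

```bash
python3 -m creep '[[[-0.7,0,-10,-0.5,0,0,0.8],[-0.7,0,-9,0,0,0,0],[-0.7,0,0,0,0,0,0]]]'>/dev/null; python3 st.py 126 0 0 84; python3 - <<'E'
from h import *
from st import X,Y,T
a=cams.read_camera("side")[150:280,160:290]
cv2.imwrite("pics/p5.png",cv2.cvtColor(cv2.resize(a,(520,520),interpolation=cv2.INTER_CUBIC),cv2.COLOR_RGB2BGR))
E
```

```text
t11.25 tcp [50.1 -1. ] z83.7 head0.3 disc [75.8 -0.9] open13.2 F [ 0.6 -0.3 -0.4] zaxis [ 0.008  0.001 -1.   ]
shift [75.9 -0.6  0.2] turn z 0.3
t11.25 tcp [50.1 -1. ] z83.7 head0.3 disc [75.8 -0.9] open13.2 F [ 0.6 -0.3 -0.4] zaxis [ 0.008  0.001 -1.   ]
```

View pics/p5.png

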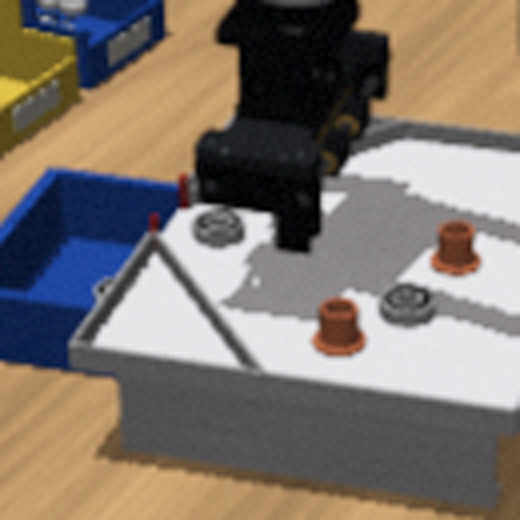

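B2 is ahead of the fingers at (218,224), and B3 is in the bin at (103,290). Now the straight push through the gate.

```bash
python3 -m creep '[[[-0.7,8,0,0,0,0,0],[-0.7,8,0,0,0,0,0],[-0.7,8,0,0,0,0,0],[-0.7,8,0,0,0,0,0],[-0.7,8,0,0,0,0,0],[-0.7,8,0,0,0,0,0]]]'>/dev/null; python3 st.py 127 0 0 84
```

```text
t11.80 tcp [102.1  -2.2] z84.0 head0.6 disc [127.8  -2. ] open12.8 F [-1.2 -0.9  0.6] zaxis [ 0.008 -0.    -1.   ]
shift [24.9 -2.   0.1] turn z 0.6
```

```bash
python3 -m creep '[[[-0.7,8,-2,0,0,0,0.6],[-0.7,8,-1,0,0,0,0],[-0.7,6,0,0,0,0,0],[-0.7,3,0,0,0,0,0],[-0.7,0,0,0,0,0,0],[-0.7,0,0,0,0,0,0]]]'>/dev/null; python3 st.py; python3 -m creep '[[[-0.7,-20,0,0,0,0,0],[-0.7,-20,0,-10,0,0,0],[-0.7,-20,0,-15,0,0,0],[-0.7,-20,0,-15,0,0,0],[-0.7,-20,0,0,0,0,0],[-0.7,0,0,0,0,0,0]]]'>/dev/null; python3 st.py -79 79 -22.5 110;python3 - <<'E'
from h import *
a=[cv2.resize(cams.read_camera(n)[r0:r0+130,c0:c0+130],(395,395),interpolation=cv2.INTER_CUBIC) for n,r0,c0 in(("top",130,205),("side",150,160))]
cv2.imwrite("pics/p6.png",cv2.cvtColor(np.hstack(a),cv2.COLOR_RGB2BGR))
E
```

```text
t12.30 tcp [ 1.334e+02 -1.000e-01] z83.1 head0.0 disc [ 1.591e+02 -1.000e-01] open12.8 F [-0.4  0.3  0.3] zaxis [ 0.009 -0.001 -1.   ]
t12.80 tcp [26.9  0.2] z120.7 head0.1 disc [52.6  0.2] open13.0 F [-0.2  0.1 -0.4] zaxis [ 0.004 -0.001 -1.   ]
shift [-105.8  -79.    10.3] turn z 22.6
```

View pics/p6.png

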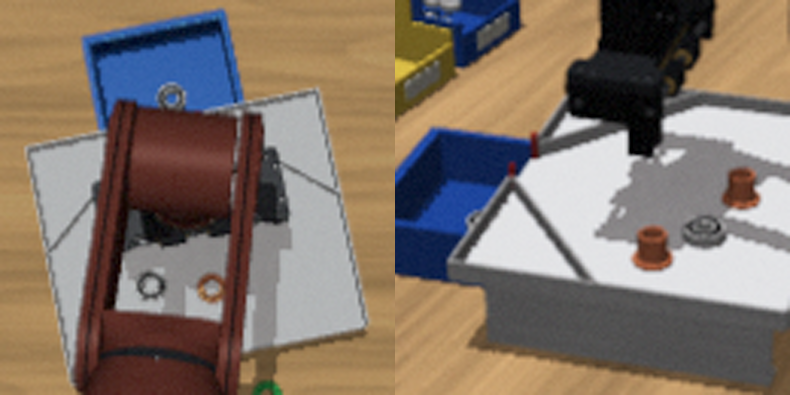

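B2 has left the tray and one bearing is visible in the bin at (172,97); the other may be hidden by the arm or lying on it. I'll check once the arm is back for B1.

```bash
python3 -m creep '[[[-0.7,-18,-13,0,0,0,0],[-0.7,-27,-20,0,0,0,0],[-0.7,-27,-20,0,0,0,0],[-0.7,-23,-17,0,0,0,0],[-0.7,-8,-4,0,0,0,0],[-0.7,0,0,0,0,0,7],[-0.7,0,0,0,0,0,7],[-0.7,0,0,0,0,0,7],[-0.7,0,0,0,0,0,0]]]'>/dev/null; python3 st.py -77.5 75.7 -22.5 84;python3 - <<'E'
from h import *
a=[cv2.resize(cams.read_camera(n)[r0:r0+130,c0:c0+130],(395,395),interpolation=cv2.INTER_CUBIC) for n,r0,c0 in(("top",130,205),("side",150,160))]
cv2.imwrite("pics/p7.png",cv2.cvtColor(np.hstack(a),cv2.COLOR_RGB2BGR))
E
```

```text
t13.65 tcp [-68.4  74.8] z121.2 head-21.8 disc [-44.5  65.3] open13.0 F [-0.3  0.1 -0.4] zaxis [ 0.017 -0.001 -1.   ]
shift [-9.4  2.6 37.1] turn z 0.7
```

View pics/p7.png

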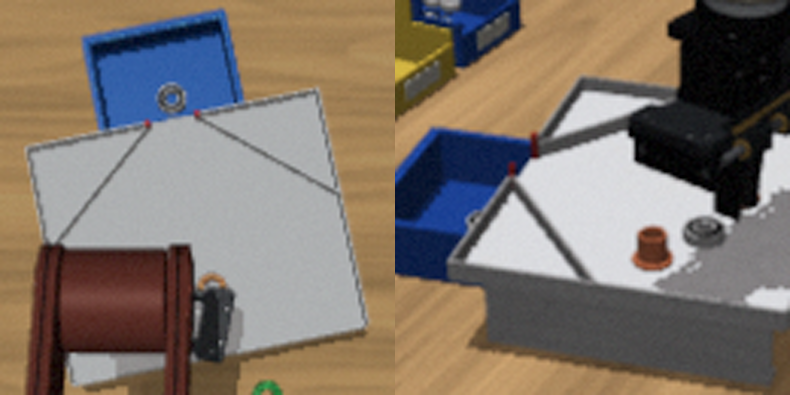

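The whole tray and bin are clear apart from the part being worked on. The bin shows a thicker double ring at (172,97), which is B2 lying on B3. Now B1.

```bash
python3 -m creep '[[[-0.7,-9,2,0,0,0,0.7],[-0.7,0,0,12,0,0,0],[-0.7,0,0,11,0,0,0],[-0.7,0,0,8,0,0,0],[-0.7,0,0,4,0,0,0],[-0.7,0,0,0,0,0,0]]]'>/dev/null; python3 st.py -77.5 75.7 -22.5 84
```

```text
t14.25 tcp [-77.3  75.5] z84.1 head-21.4 disc [-53.3  66.1] open13.2 F [ 0.  -0.5  0.2] zaxis [ 0.017 -0.001 -1.   ]
shift [-0.3 -0.1  0.1] turn z 1.1
```

```bash
python3 -m creep '[[[-0.7,4,0,0,0,0,1.1],[-0.7,6,0,0,0,0,0],[-0.7,6,0,0,0,0,0],[-0.7,8,0,0,0,0,0],[-0.7,8,0,0,0,0,0],[-0.7,8,0,0,0,0,0],[-0.7,8,0,0,0,0,0]]]'>/dev/null; python3 st.py 81 9.8 -22.5 84
```

```text
t14.83 tcp [-28.5  55.4] z85.8 head-22.6 disc [-4.8 45.5] open13.1 F [-0.1  0.   0.4] zaxis [ 0.018 -0.001 -1.   ]
shift [118.5   0.    3.8] turn z -0.1
```

```bash
python3 -m creep '[[[-0.7,8,0,2,0,0,0],[-0.7,8,0,0,0,0,0],[-0.7,8,0,0.3,0,0,0],[-0.7,8,0,0,0,0,0],[-0.7,8,0,0.3,0,0,0],[-0.7,8,0,0,0,0,0],[-0.7,8,0,0,0,0,0]]]'>/dev/null; python3 st.py 79 9.8 -22.5 84
```

```text
t15.42 tcp [29.5 31.1] z83.8 head-22.6 disc [53.3 21.2] open12.8 F [0.3 0.4 0.1] zaxis [ 0.017 -0.001 -1.   ]
shift [53.8  0.6  0.7] turn z -0.1
```

```bash
python3 -m creep '[[[-0.7,8,0,0,0,0,0],[-0.7,8,0,0,0,0,0],[-0.7,8,0,0,0,0,0],[-0.7,8,0,0,0,0,0],[-0.7,8,0,0,0,0,0],[-0.7,6,0,0,0,0,0],[-0.7,3,0,0,0,0,0],[-0.7,0,0,0,0,0,0]]]'>/dev/null; python3 st.py ; python3 -m creep '[[[-0.7,-10,0,0,0,0,0],[-0.7,-15,0,0,0,0,0],[-0.7,0,0,0,0,0,-7],[-0.7,0,0,0,0,0,-7],[-0.7,0,0,0,0,0,-7],[-0.7,0,0,0,0,0,0]]]'>/dev/null; python3 st.py 50 0 0 84
```

```text
t16.08 tcp [81.5  9.2] z84.6 head-22.6 disc [105.3  -0.6] open12.9 F [-0.1 -0.3  0.2] zaxis [ 0.019 -0.001 -1.   ]
t16.58 tcp [56.7 19.7] z83.9 head-0.9 disc [82.4 19.3] open13.3 F [ 0.7 -0.4  0.3] zaxis [ 0.017 -0.001 -1.   ]
shift [-6.4 19.8 -0.1] turn z -0.9
```

```bash
python3 -m creep '[[[-0.7,-6,10,0,0,0,-0.9],[-0.7,0,10,0,0,0,0],[-0.7,0,0,0,0,0,0]]]'>/dev/null; python3 st.py; python3 -m creep '[[[-0.7,8,0,0,0,0,0],[-0.7,8,0,0,0,0,0],[-0.7,8,0,0,0,0,0],[-0.7,8,0,0,0,0,0],[-0.7,8,0,0,0,0,0],[-0.7,8,0,0,0,0,0]]]'>/dev/null; python3 st.py 127 0 0 84
```

```text
t16.83 tcp [50.4 -0.2] z84.2 head-0.4 disc [76.1 -0.4] open13.2 F [ 0.5  0.7 -0. ] zaxis [ 0.018 -0.001 -1.   ]
t17.33 tcp [103.2  -0.6] z85.1 head-0.9 disc [128.9  -1. ] open13.1 F [ 0.3 -0.4  0.9] zaxis [ 0.018 -0.    -1.   ]
shift [23.7 -1.   1.5] turn z -0.9
```

```bash
python3 -m creep '[[[-0.7,8,-1,0.5,0,0,-0.9],[-0.7,8,0,0,0,0,0],[-0.7,6,0,0,0,0,0],[-0.7,3,0,0,0,0,0],[-0.7,0,0,0,0,0,0],[-0.7,0,0,0,0,0,0]]]'>/dev/null; python3 st.py; python3 -m creep '[[[-0.7,-20,0,0,0,0,0],[-0.7,-20,0,-10,0,0,0],[-0.7,-20,0,-20,0,0,0],[-0.7,-20,0,-30,0,0,0],[-0.7,-20,20,-30,0,0,0],[-0.7,-20,35,-20,0,0,0],[-0.7,-20,35,0,0,0,0],[-0.7,-20,35,0,0,0,0],[-0.7,-20,35,0,0,0,0],[-0.7,-10,35,0,0,0,0],[-0.7,0,35,0,0,0,0],[-0.7,0,0,0,0,0,0]]]'>/dev/null; python3 st.py;python3 - <<'E'
from h import *
a=[cv2.resize(cams.read_camera(n)[r0:r0+h,c0:c0+130],(395,int(h*3.038)),interpolation=cv2.INTER_CUBIC) for n,r0,c0,h in(("top",130,205,150),("side",150,160,150))]
cv2.imwrite("pics/p8.png",cv2.cvtColor(np.hstack(a),cv2.COLOR_RGB2BGR))
E
```

```text
t17.83 tcp [135.    1.9] z84.2 head0.0 disc [160.7   1.9] open12.7 F [ 0.1 -0.3 -0.7] zaxis [ 0.019  0.    -1.   ]
t18.83 tcp [ -67.8 -231.8] z195.6 head0.4 disc [ -42.1 -231.7] open13.1 F [0.3 0.8 0.8] zaxis [ 0.019 -0.004 -1.   ]
```

View pics/p8.png

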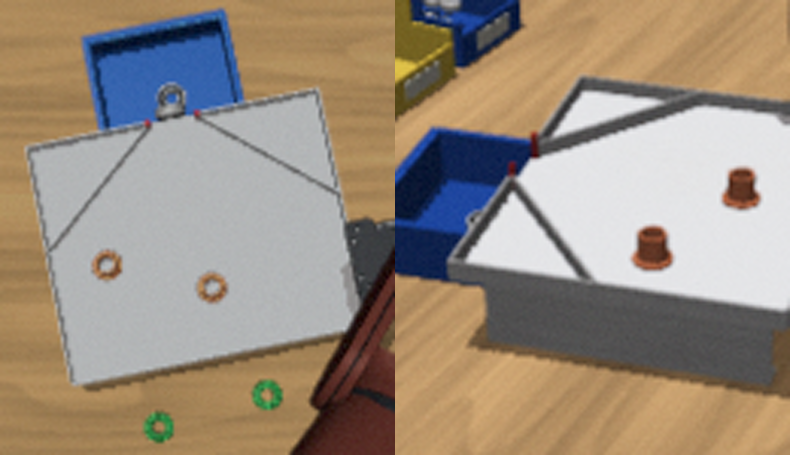

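B1 is off the tray and both bushings stand in place. In the bin a second grey shape sits next to the stack near the tray edge, around (170,112). My picture allowance is used up, so I'll check numerically that it lies beyond the edge and hasn't caught on it.

```bash
python3 - <<'E'
from h import *
from st import X,Y,T
def pr(n,t,z):
    c=cams.calibration(n);w=np.r_[T+t[0]*X+t[1]*Y,z];v=c["view"][:3,:3]@w+c["view"][:3,3]
    return cv2.projectPoints(np.array([[v[0],-v[1],-v[2]]]),np.zeros(3),np.zeros(3),c["mtx"],c["dist_coeffs"])[0][0,0].round(1)
for t,z in[((140,-25),70),((140,0),70),((140,25),70),((160,0),25),((150,0),60)]:print(t,z,pr("top",t,z),pr("side",t,z))
i=cams.read_camera("top").astype(int);print("top rows156-173 cols 250-272 (R,B)")
for y in range(155,175):print(y,' '.join('%3d/%3d'%(i[y,x,0],i[y,x,2]) for x in range(253,271)))
j=cams.read_camera("side").astype(int);b=cv2.cvtColor(cams.read_camera("side"),cv2.COLOR_RGB2HSV)
print("side S(sat)/V")
for y in range(195,236,2):print(y,' '.join('%3d/%3d'%(b[y,x,1],b[y,x,2]) for x in range(170,206,2)))
E
```

```text
t18.93 tcp [ -67.3 -227.3] z194.9 head0.5 disc [ -41.6 -227.1] open13.1 F [0.3 1.  0.5] zaxis [ 0.017 -0.    -1.   ]
(140, -25) 70 [268.8 168.1] [205.4 202.2]
(140, 0) 70 [261.6 169.5] [202.3 206.7]
(140, 25) 70 [254.5 170.9] [199.  211.3]
(160, 0) 25 [261.  166.6] [196.1 220. ]
(150, 0) 60 [261.2 167.3] [198.9 209.4]
top rows156-173 cols 250-272 (R,B)
155  51/173  50/172  52/172  55/174  53/174  57/175  53/175  53/174  50/174  52/175  51/172  52/173  54/175  52/175  55/176  52/172  54/174  54/176
156  53/174  50/171  55/175  56/174  46/170  52/173  56/175  50/173  55/175  56/175  53/173  54/173  54/174  51/172  51/172  51/172  53/172  52/174
157  54/173  52/173  54/177  53/174  56/175  55/175  79/165 115/171 126/177 119/172  77/164  55/171  54/176  51/174  54/176  54/174  53/174  44/170
158  54/176  54/174  54/175  51/174  61/167 140/179 106/131  89/110 101/118  89/106 108/130  89/157  59/171  53/174  57/179  47/171  55/173  53/173
159  55/176  54/173  50/174  52/172 116/172 115/130  93/ 95 110/113 113/115  93/ 95  90/ 92  95/115  81/147  59/171  54/173  53/176  55/175  50/173
160  
[... 4636 characters left out ...]
/ 85 211/ 93 148/122  17/120   4/ 57   3/154   2/230   2/230   3/230   4/231   3/231   3/231   2/230   3/231
229 209/ 77 207/ 75 201/ 76 201/ 75 237/ 69 210/ 74   8/136   9/ 59   7/ 78   6/221   3/230   3/230   3/231   3/230   3/231   2/230   3/230   4/232
231 203/ 74 220/ 72 205/ 77 205/ 77 233/ 70  27/130   4/ 69   0/ 75   5/194   2/229   2/230   3/230   3/231   2/230   3/232   3/231   3/231   2/229
233 206/ 73 220/ 73 210/ 74 203/ 74  80/108   7/104   9/ 56   0/163   3/230   3/230   3/231   2/230   3/231   3/230   3/231   2/230   2/229   2/231
235 214/ 75 223/ 72 218/ 75 198/ 72   7/142   7/108   0/ 97   5/218   3/232   2/230   1/227   1/229   3/230   2/229   3/230   2/230   3/232   3/230
```

The tray edge is unbroken across the gate (rows 168–170, where predicted). The grey shape lies entirely beyond and below it, inside the bin, leaning on the stack. One quick bystander and motion check, then hand in.

```bash
python3 - <<'E'
from h import *
from bench import r
import time
def g(n): return cv2.GaussianBlur(cams.read_camera(n),(3,3),0).astype(int)
def o(n): return cv2.GaussianBlur(cv2.imread(f"pics/{n}0.png")[:,:,::-1].copy(),(3,3),0).astype(int)
S,P=g("side"),g("top");so,to=o("side"),o("top")
for k,(A,B,(x0,x1,y0,y1)) in {"tape+cartonL+knife side":(S,so,(95,290,280,380)),"cartonR+scanner side":(S,so,(285,372,140,188)),"greens":(S,so,(310,335,225,275)),"tape/knife top":(P,to,(120,195,170,275))}.items():
    print(k,"changed px",int((abs(A-B).max(2)[y0:y1,x0:x1]>40).sum()))
Q=g("top");print("bin motion",int((abs(P-Q).max(2)[150:172,240:285]>25).sum()))
print(telemetry.get_obs()["clock"]);print(r.sign_off())
E
```

```text
tape+cartonL+knife side changed px 0
cartonR+scanner side changed px 81
greens changed px 0
tape/knife top changed px 0
bin motion 0
19.2333
the job is handed in; nothing more can be done
None
```

I swept the three grey bearings through the gate one at a time (right-hand first, left-hand last) and handed the job in at 19.2 s. I only pushed from behind, with the fingertips about 13 mm apart, and contact forces stayed at a few newtons.

**Bearings:** All three are off the tray and in the bin. The second came to rest on the first. The third shows next to that stack, apparently leaning on it, beyond and below the tray edge. Nothing in the bin was moving just before I handed in.

**Bushings and bystanders:** Both bushings still stand where they were. The tape roll, knife, left carton and green rings show no pixel change.

**Not fully confirmed:**
- **Right carton and scanner:** 81 pixels changed in that side-view region. I put this down to the parked arm or its shadow, since the tool only passed well above them, but I had no pictures left to check by eye.
- **Third bearing:** Its exact resting pose was read from pixel values only, for the same reason.
- **First sweep:** The fingertips rode about 6 mm high early on, and lowering them again briefly touched the tray floor with about 4 N.

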